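# Draw the slanted probe from its dock and zero the dock

### The arm

A 6-joint arm with a two-finger parallel gripper is mounted at the origin on a cart in front of the work surface, level with it; the furniture and walls round the work are solid. World frame = base frame: x ahead of the robot, y to its left, z up, the work surface at z = 0. Lengths are in m, angles in rad, forces in N, time in s.
With the tool pointing down it reaches from about 0.35 to 0.725 m from the base axis. Payload 6 kg.
Tool frame: the origin (TCP) lies between the finger pads; the fingertips stand 22 mm ahead of it and the grasp point (between the pads) lies 3 mm ahead of it; z points along the fingers, y is the direction in which the jaws open and shut (so a half turn about z gives the same grasp; the last joint's range is limited). The gripper opens to 85 mm and grips with 20 to 120 N. Pads are 22 mm wide; open, the fingers measure 114 mm over their backs; the gripper's body (76 mm by 85 mm) begins 54 mm behind the grasp point. The pads swing forward as they close: fully open they stand 13 mm farther back than shut.
Start: joints at [1.529, 0.04, 0.085, 0, -1.615, -0.334], TCP at [0.22, 0.558, 0.253] pointing down, gripper open.
Joint ranges: [-2.56, 2.56], [-1.29, 2.01], [-1.08, 1.49], [-3.29, 1.98], [-2.81, -0.18], [-2.99, 2.99]. Speed limits (rad/s): [2.57, 2.57, 3.01, 3.14, 3.14, 3.14].

### API

Orientations are given as a rotation vector (axis times angle).
In Python, from cell import * gives the robot as it stands. The module is installed in compiled form; this text tells all that it offers.
- The arm moves only by the shell command python3 -m pendant 'ROWS' [FORCE]. ROWS is JSON, a list of rows, each an object of numbers: "rx", "ry", "rz": the turn, a rotation vector about the tool's x, y, z in degrees; "dx", "dy", "dz": the shift along the tool's x, y, z in m; "claw": the finger opening in m, from 0 to 0.0854. In form: [{"rx": .., "ry": .., "rz": .., "dx": .., "dy": .., "dz": .., "claw": ..}, ...]. A call has 1 to 20 rows; each row is the pose to reach, as a shift and turn from the pose commanded when the call began, along the tool's axes at that moment; what a row does not reach only later rows make up. A row lasts 1/8 s, in which the tool goes at most 62.5 mm and 10.7 degrees, less where a joint would pass 70% of its speed; a pose out of reach is approached as far as the arm can. A call with a gripper value outside its range is refused whole. The fingers move at their own pace and stop on an object; FORCE is the grip in N (left out, the last holds). Time passes only in rows, so rows that repeat a pose let the fingers close. It gives the time, the measured TCP pose, the force and the opening at its end, in the units of the state.
- get_obs(): the state, without advancing time (a new reading comes with each control period).
- snapshot(name): name is "side" or "top"; returns (picture, depth): 420x560x3 uint8, red, green, blue; 420x560 float32, m along the optical axis (not along the pixel's ray), 0 where there is no reading.
- camera_model(name): a dict with "fx", "fy", "cx", "cy" (pixels), "eye" and "attitude" of the camera in the world. Camera axes: x right, y down, z forward; pixel columns grow to the right and rows downward; lengths in m; the calibration is good to about 2 mm. A picture is of the moment at which its call begins. camera_model takes no time and is no camera call.
- finish_job(): hands the job in, once; it reports no verdict.
The state is a dict: "time_s": time; "joint_positions": joint angles; "qd": joint speeds; "tau": joint torques, N m; "ee_pos": TCP position; "eef_rot": TCP orientation; "force": force on the tool from outside, world axes, zero at the start; "moment": the same for the moment, N m; "gripper_width": finger opening in m.
Only numpy, scipy, OpenCV 4.12 (cv2) and the standard library are available. Lean on these libraries where they do the work, as an engineer would, in place of code of your own. Each camera call takes 0.05 s, during which the arm holds its last target.

### The job

Draw the cordless probe out of its slanted sleeve in the dock and stand it tip down in the glass beaker, lowering it in rather than dropping it. Then zero the empty dock: tilt its small spring lever over towards the sleeve, nearly to the stop, hold it there for about a second and let it spring back upright. Leave the beaker standing where it is and do not disturb the small bottle, the stopwatch or the flask.

Things in the scene. Friction and masses are not known exactly. Their poses are not given: they have to be found in the camera images.
- dock: fixed probe dock: white base plate, x -90 to +90, y -145 to +60 mm, 18 mm thick. Origin on the counter, z up, -x is its front (towards the robot). A slanted aluminium sleeve in its plane y=0 holds the probe; a grey column at the back (60 mm wide, x 60 to 86 mm) carries the display head; a small spring lever stands at its right (-y) side on a grey block 44 x 50 mm, top at z 46 mm
- sleeve_mouth (a point): centre of the sleeve's upper mouth, (-20, 0, 105) mm in the dock frame, axes as the dock's. The sleeve is a round tube 36 mm outside, 15 mm bore, 70 mm long, open at both ends, leaning 28 degrees from vertical: its axis upward is (-0.469, 0, 0.883) in the dock frame, so it faces up and to the front
- display_head (a point): centre of the underside of the white display head above the sleeve, (25, 0, 310) mm in the dock frame. The head is a box over x -40 to +90, y -45 to +45, z 310 to 340 mm; it bars the way to the probe from straight above
- probe: loose cordless probe, 165 mm long, about 60 g: steel stem 11 mm diameter, 85 mm long, then a round grey handle 24 mm diameter, 80 mm long. Origin at the stem's tip, z from tip to handle. At the start the stem is in the sleeve and the handle's underside on its mouth, the whole handle standing out; a loose fit (leans some 3 degrees more than the sleeve), held by weight only
- probe_tip (a point): tip of the stem, the probe's origin
- probe_grip (a point): a point on the probe's axis in its handle, 130 mm from the tip, 45 mm above the handle's underside
- beaker: loose clear glass beaker, round, 87 mm diameter, 110 mm high, inside about 70 mm clear, floor 3 mm thick, 160 g, with a small spout. Origin at the centre of its underside, z up. The probe is longer than it is high and will lean on its rim
- zero_lever (a joint): tilt of the dock's spring lever in rad: 0 upright, positive when its tip leans to the dock's +y, towards the sleeve; stops at -0.5 and +0.5. A spring brings it back to 0; at 0.4 rad it takes about 3 N at the tip. Nearly to the stop means 0.3 or more
- lever_tip (a point): centre of the lever's black knob, 18 mm diameter, 62 mm above the pivot; upright it is at (-50, -115, 107) mm in the dock frame; the stick below it is 8 mm thick. The pivot axis lies along the dock's x
- small_bottle: bystander: white bottle with green cap, 34 mm diameter, 68 mm high; origin under its centre
- stopwatch: bystander: flat black stopwatch, 82 x 58 x 16 mm; origin under its centre
- flask: bystander: conical glass flask, 65 mm diameter, 103 mm high; origin under its centre
There are look-alikes about, which are no part of the job. Several things have the shape of the probe; the one meant has the colours described above.

How it is judged:
By the outcome, as a careful person would: the job done as asked, in the order asked, and still so for the second after the job is handed in, with the robot touching nothing.
It also fails if it takes over 64 s, if anything falls off the work surface, if the arm or the gripper's body presses on something with over 40 N, if the wrist force passes 120 N, or if a joint passes its speed limit or range.

## Working session

There is one attempt and no reset: what is moved stays moved. The work goes in short steps, Python scripts to look and compute and a shell command to move; the robot and the scene stay as the last step left them, time stands still between calls to the robot, and variables do not carry over. Pictures are saved under pics/ and viewed, and the job is handed in when it is done.

```bash
mkdir -p pics; python3 - <<'E'
from cell import *
import cv2,numpy as np
print(get_obs())
for n in("side","top"):
    p,d=snapshot(n); np.savez(f"pics/{n}0.npz",p=p,d=d)
    print(camera_model(n))
    cv2.imwrite(f"pics/{n}0.png",p[:,:,::-1])
E
```

```text
{'time_s': 0.0, 'joint_positions': array([ 1.52867147e+00,  4.08257804e-02,  8.37826232e-02, -4.59709506e-04,
       -1.61548254e+00, -3.33727538e-01]), 'qd': array([ 0.00117105, -0.00043365, -0.00030729, -0.00111997,  0.00074268,
        0.00028338]), 'tau': array([ 5.30840334e-04, -3.68203139e+01,  3.47402930e+01,  6.93200022e+00,
       -5.42964495e-03,  2.05746801e-06]), 'ee_pos': array([0.22003984, 0.55788371, 0.25225617]), 'eef_rot': array([ 3.08454053e+00, -5.86555460e-01, -3.18916858e-04]), 'force': array([ 0.30300847, -0.35512216,  0.04224189]), 'moment': array([ 0.02454285, -0.03903653,  0.03094179]), 'gripper_width': 0.08550206130513226}
{'fx': 393.3000846396015, 'fy': 393.3000846396015, 'cx': 271.6185794800504, 'cy': 211.93634969804427, 'eye': array([0.42368776, 0.71202243, 0.62501818]), 'attitude': array([-0.22211975,  2.63556041, -1.5292451 ])}
{'fx': 485.86757270846266, 'fy': 485.86757270846266, 'cx': 281.34016816174704, 'cy': 208.6718343069657, 'eye': array([ 0.34638442, -0.07745593,  1.52015452]), 'attitude': array([-2.15826694,  2.112441  , -0.15594894])}
```

View pics/side0.png

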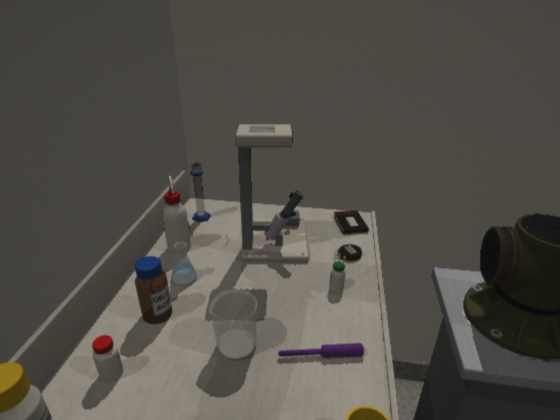

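View pics/top0.png

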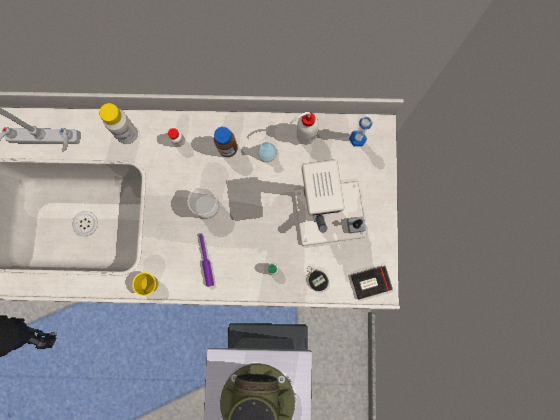

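```bash
cat > h.py <<'E'
import numpy as np,cv2
from scipy.spatial.transform import Rotation as R
from cell import *
def cam(n):
    c=camera_model(n); return c,R.from_rotvec(c['attitude']).as_matrix(),np.array(c['eye'])
def ray(n,u,v):
    c,M,e=cam(n); d=M@np.array([(u-c['cx'])/c['fx'],(v-c['cy'])/c['fy'],1]); return e,d
def onz(n,u,v,z):
    e,d=ray(n,u,v); return e+d*(z-e[2])/d[2]
def proj(n,P):
    c,M,e=cam(n); q=M.T@(np.array(P)-e); return np.array([c['fx']*q[0]/q[2]+c['cx'],c['fy']*q[1]/q[2]+c['cy']])
def dp(n,d,u,v):
    z=d[int(round(v)),int(round(u))]; e,r=ray(n,u,v); return e+r*z
def tri(a,b):
    e1,d1=ray("side",*a);e2,d2=ray("top",*b);A=np.stack([d1,-d2],1);t=np.linalg.lstsq(A,e2-e1,rcond=None)[0]
    p,q=e1+d1*t[0],e2+d2*t[1]; return (p+q)/2,np.linalg.norm(p-q)
def crop(p,x0,y0,x1,y1,k,f):
    cv2.imwrite(f,cv2.resize(p[y0:y1,x0:x1,::-1],None,fx=k,fy=k,interpolation=cv2.INTER_CUBIC))
E
python3 - <<'E'
from h import *
s=np.load('pics/side0.npz');t=np.load('pics/top0.npz')
g=lambda p:np.clip((p/255.)**0.6*255,0,255).astype(np.uint8)
crop(g(s['p']),180,110,380,260,4,'pics/c1.png')
crop(g(t['p']),260,140,400,310,3.5 and 3,'pics/c2.png')
print(onz('top',280,200,0))
for uv in[(323,187),(345,240),(268,152),(205,205),(272,269),(318,280)]: print(uv,dp('top',t['d'],*uv))
E
```

```text
[ 0.61314045 -0.05426591  0.        ]
(323, 187) [ 0.58843432 -0.16514491  0.33944232]
(345, 240) [ 0.48982777 -0.26022542  0.00382566]
(268, 152) [ 0.75268477 -0.01460681  0.06064614]
(205, 205) [ 0.59236937  0.18376741 -0.00157728]
(272, 269) [ 0.39291633 -0.03620127  0.06623906]
(318, 280) [ 0.36417182 -0.17640398  0.01639474]
```

View pics/c1.png

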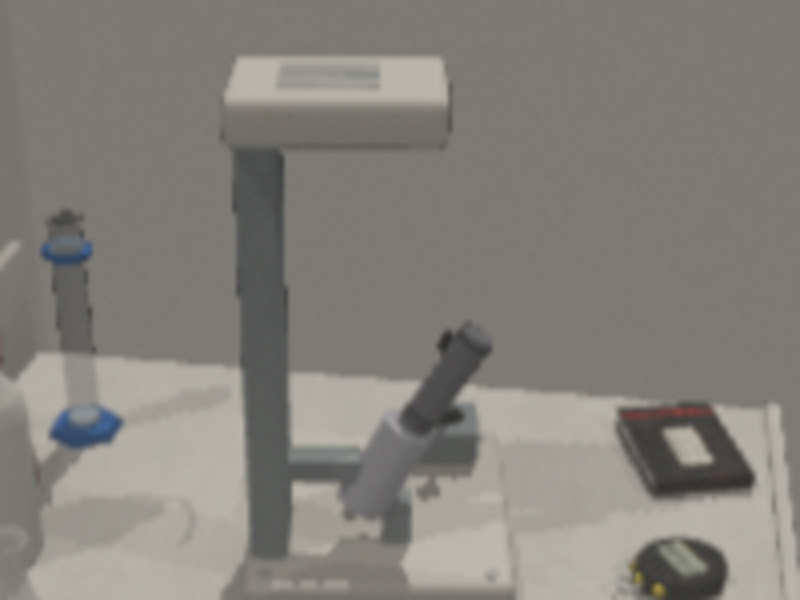

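View pics/c2.png

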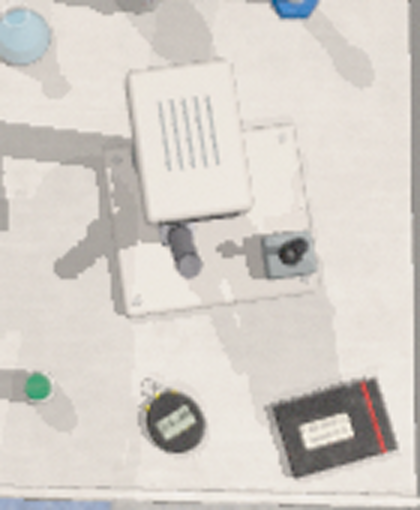

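```bash
python3 - <<'E'
from h import *
s=np.load('pics/side0.npz');t=np.load('pics/top0.npz')
c=lambda x,y:(260+(x+.5)/3-.5,140+(y+.5)/3-.5)
W=[];L=[]
for (x,y),l in [((130,316),(-90,60,18)),((322,289),(-90,-145,18)),((296,123),(90,-145,18)),((147,221),(-40,45,340)),((251,213),(-40,-45,340)),((129,73),(90,45,340)),((234,61),(90,-45,340))]:
    l=np.array(l)/1e3; w=onz('top',*c(x,y),l[2]); W.append(w);L.append(l)
W=np.array(W);L=np.array(L)
wc,lc=W.mean(0),L.mean(0)
a=W-wc;b=L-lc
yaw=np.arctan2((b[:,0]*a[:,1]-b[:,1]*a[:,0]).sum(),(b[:,:2]*a[:,:2]).sum())
Rz=R.from_euler('z',yaw).as_matrix()
o=wc-Rz@lc
print(np.degrees(yaw),o); print(((W-(L@Rz.T+o))*1e3).round(1))
np.savez('dock.npz',yaw=yaw,o=o)
ax=np.array([-.469,0,.883])
for n,p in dict(mouth=(-.02,0,.105),lever=(-.05,-.115,.107),top=np.array([-.02,0,.105])+ax*.08).items():
    w=Rz@np.array(p)+o; print(n,w.round(4),proj('side',w).round(1),proj('top',w).round(1))
# beaker
for n in('top','side'):
    g=np.clip((t if n=='top' else s)['p'][:,:,:]*1.,0,255)
crop(t['p'],170,170,270,240,6,'pics/c3.png'); crop(s['p'],190,270,290,370,6,'pics/c4.png')
E
```

```text
8.858969249926568 [ 5.65658993e-01 -1.70126368e-01  5.55111512e-17]
[[ 2.7 -4.1 -0. ]
 [ 3.3  0.7 -0. ]
 [ 0.1 -0.6 -0. ]
 [ 2.5  1.3  0. ]
 [-3.   5.3  0. ]
 [-1.9 -2.1  0. ]
 [-3.7 -0.3  0. ]]
mouth [ 0.5459 -0.1732  0.105 ] [282.9 215.1] [319.5 217.2]
lever [ 0.534  -0.2915  0.107 ] [292.9 194.5] [360. 222.]
top [ 0.5088 -0.179   0.1756] [298.  191.1] [323.2 226.9]
```

View pics/c3.png

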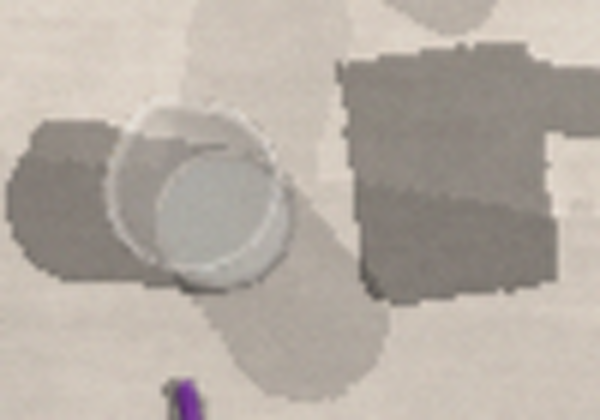

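View pics/c4.png

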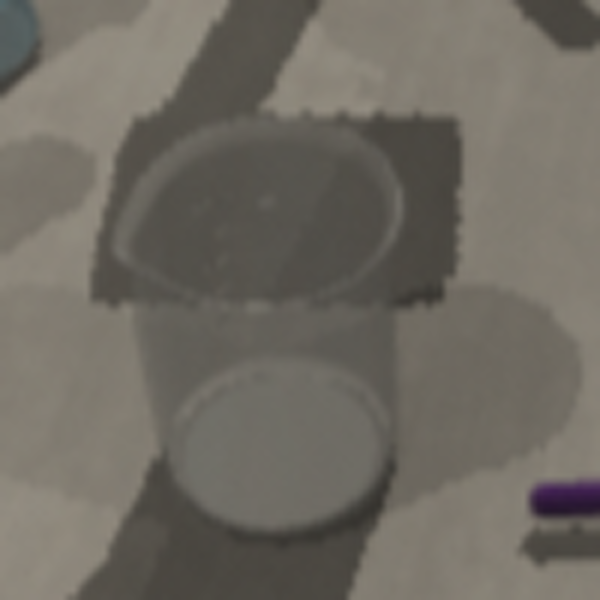

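```bash
python3 - <<'E'
from h import *
s=np.load('pics/side0.npz');t=np.load('pics/top0.npz')
g=lambda p:np.clip((p/255.)**0.5*255,0,255).astype(np.uint8)
crop(g(s['p']),255,180,315,255,8,'pics/c5.png')
crop(g(t['p']),295,205,375,255,8,'pics/c6.png')
for z,uv in((.11,(202.1,201.3)),(.003,(207,205.3))): print('top',onz('top',*uv,z))
for z,uv in((.11,(233.3,305.5)),(.003,(236.7,344.1))): print('side',onz('side',*uv,z))
print(tri((291.6,195.6),(357.3,223.3)))
E
```

```text
top [0.58520776 0.17369261 0.11      ]
top [0.59079815 0.17659163 0.003     ]
side [0.58763675 0.18204764 0.11      ]
side [0.58719091 0.17796551 0.003     ]
(array([ 0.53330129, -0.28357341,  0.1067966 ]), np.float64(0.006854400634239973))
```

View pics/c5.png

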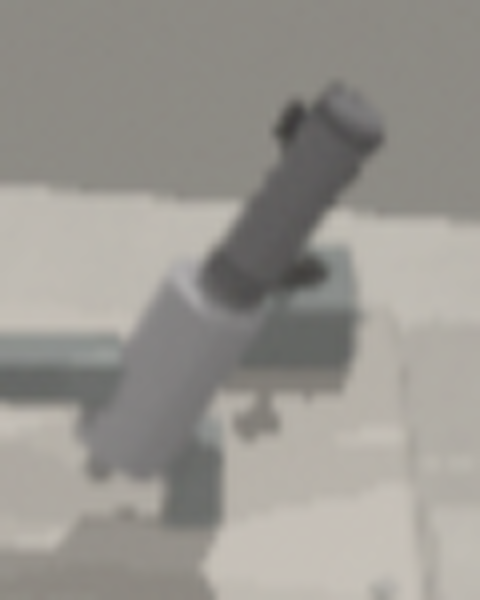

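View pics/c6.png

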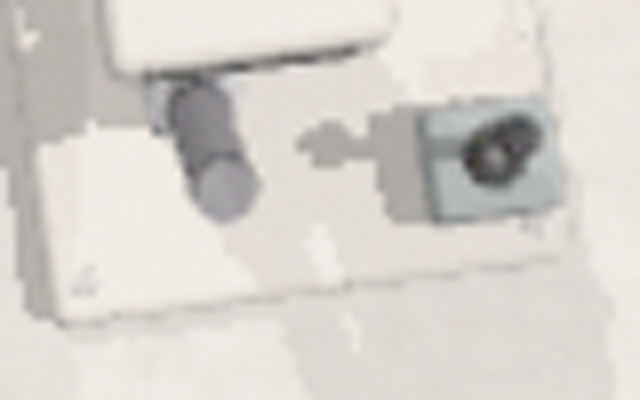

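```bash
python3 - <<'E'
from h import *
q=lambda u,v,x0,y0:(x0+(u+.5)/8-.5,y0+(v+.5)/8-.5)
S=lambda u,v:q(u,v,255,180); T=lambda u,v:q(u,v,295,205)
D=np.load('dock.npz');Rz=R.from_euler('z',float(D['yaw'])).as_matrix();o=D['o']
for n,a,b in(('knob',(302,123),(515,133)),('captop',(352,115),(223,185))):
    p,e=tri(S(*a),T(*b)); print(n,p.round(4),e.round(4),'dock',((p-o)@Rz*1e3).round(1))
print('knob top z.107',(onz('top',*T(515,133),.107)-o)@Rz)
m=Rz@np.array([-.02,0,.105])+o
for l in(28,31,34):
    a=np.radians(l); ax=Rz@np.array([-np.sin(a),0,np.cos(a)])
    w=m+ax*.08; print(l,w.round(4),[ (proj('side',w)-[255,180])*8,(proj('top',w)-[295,205])*8])
print('lower handle', [(proj('side',m)-[255,180])*8,(proj('top',m)-[295,205])*8])
E
```

```text
knob [ 0.5357 -0.2885  0.1069] 0.0009 dock [ -47.8 -112.3  106.9]
captop [ 0.5072 -0.1773  0.1687] 0.0004 dock [-58.9   1.9 168.7]
knob top z.107 [-0.047371   -0.11237252  0.107     ]
28 [ 0.5088 -0.179   0.1756] [array([344.12322624,  89.10217809]), array([225.96432589, 175.30709024])]
31 [ 0.5052 -0.1796  0.1736] [array([355.41035271,  94.97005227]), array([227.03343024, 186.31739164])]
34 [ 0.5017 -0.1801  0.1713] [array([366.29909272, 101.35263686]), array([228.01146229, 197.04533247])]
lower handle [array([222.91407323, 280.89830933]), array([196.35236777,  97.38007422])]
```

```bash
cat >> h.py <<'E'
def dock():
    D=np.load('dock.npz');Rz=R.from_euler('z',float(D['yaw'])).as_matrix();return Rz,D['o']+Rz@np.array([.002,.002,0])
def rel(p,Rm):
    """rows values from current measured pose to target TCP p, rot Rm"""
    o=get_obs();C=R.from_rotvec(o['eef_rot']).as_matrix()
    d=C.T@(np.array(p)-o['ee_pos']);r=np.degrees(R.from_matrix(C.T@Rm).as_rotvec())
    print('rx,ry,rz',r.round(2),'dx,dy,dz',d.round(4)); return d,r
def frame(z,y):
    z=np.array(z)/np.linalg.norm(z); y=np.array(y)-z*np.dot(y,z); y/=np.linalg.norm(y); return np.stack([np.cross(y,z),y,z],1)
def st():
    o=get_obs();print(round(o['time_s'],2),'q',o['joint_positions'].round(3),'p',o['ee_pos'].round(4),'z',R.from_rotvec(o['eef_rot']).as_matrix()[:,2].round(3),'y',R.from_rotvec(o['eef_rot']).as_matrix()[:,1].round(3),'F',o['force'].round(1),'w',round(o['gripper_width'],4))
def pick(s=.147,back=0,lean=31):
    Rz,o=dock();a=np.radians(lean);ax=Rz@np.array([-np.sin(a),0,np.cos(a)])
    m=Rz@np.array([-.02,0,.105])+o
    return m+ax*(s-.085+.003+back),frame(-ax,Rz[:,1])
E
python3 - <<'E'
from h import *
Rz,o=dock();print(o)
p,F=pick(back=.09); print(p,F.round(3)); rel(p,F)
p2,F2=pick(); print(p2)
# stage A: down, y at dock y turned, at (.42,.15,.33)
Ra=frame([0,0,-1],[np.cos(np.radians(20)),np.sin(np.radians(20)),0])
print('A');rel([.42,.15,.33],Ra);rel([.42,.15,.33],frame([0,0,-1],Rz[:,1]))
E
```

```text
[ 5.67327128e-01 -1.67842222e-01  5.55111512e-17]
[ 0.46868717 -0.18321647  0.23786093] [[-0.847 -0.154  0.509]
 [-0.132  0.988  0.079]
 [-0.515 -0.    -0.857]]
rx,ry,rz [ 40.21 -11.03 144.89] dx,dy,dz [0.5033 0.5981 0.0155]
[ 0.51448762 -0.17607791  0.16071587]
A
rx,ry,rz [ 5.0000e-02  1.0000e-01 -1.3153e+02] dx,dy,dz [ 0.3357  0.3062 -0.0771]
rx,ry,rz [ 2.0000e-02 -1.2000e-01  1.4961e+02] dx,dy,dz [ 0.3357  0.3062 -0.0771]
```

Things that could be taken for the probe: the purple one lying on the counter (top 205,262; side 320,351), the blue-collared tube at the back (top 360,132; side 199,190), and the grey-handled one in the sleeve (top 322,222; side 292,208). I choose the last by its colours, and crops c5 and c6 show the grey handle in the aluminium sleeve. In c6 the knob is at about (359,222) in the top picture.

```bash
python3 -m pendant '[{"rz":100,"dx":0.336,"dy":0.306,"dz":-0.077,"claw":0.085},{"rz":100,"dx":0.336,"dy":0.306,"dz":-0.077,"claw":0.085},{"rz":100,"dx":0.336,"dy":0.306,"dz":-0.077,"claw":0.085},{"rz":100,"dx":0.336,"dy":0.306,"dz":-0.077,"claw":0.085},{"rz":100,"dx":0.336,"dy":0.306,"dz":-0.077,"claw":0.085},{"rz":100,"dx":0.336,"dy":0.306,"dz":-0.077,"claw":0.085},{"rz":100,"dx":0.336,"dy":0.306,"dz":-0.077,"claw":0.085},{"rz":100,"dx":0.336,"dy":0.306,"dz":-0.077,"claw":0.085},{"rz":100,"dx":0.336,"dy":0.306,"dz":-0.077,"claw":0.085},{"rz":100,"dx":0.336,"dy":0.306,"dz":-0.077,"claw":0.085}]' 40; python3 - <<'E'
from h import *
st(); p,F=pick(back=.09); rel(p,F)
E
```

```text
0.1 q [ 1.529  0.041  0.084 -0.    -1.616 -0.334] p [0.22   0.5579 0.2524] z [-0.    -0.002 -1.   ] y [-0.367 -0.93   0.002] F [0.7 0.6 0.5] w 0.0851
rx,ry,rz [ 40.21 -11.03 144.89] dx,dy,dz [0.5033 0.5981 0.0155]schema error: expected keys rx, ry, rz, dx, dy, dz, claw
```

```bash
python3 -m pendant '[{"rx":0,"ry":0,"rz":100,"dx":0.336,"dy":0.306,"dz":-0.077,"claw":0.085},{"rx":0,"ry":0,"rz":100,"dx":0.336,"dy":0.306,"dz":-0.077,"claw":0.085},{"rx":0,"ry":0,"rz":100,"dx":0.336,"dy":0.306,"dz":-0.077,"claw":0.085},{"rx":0,"ry":0,"rz":100,"dx":0.336,"dy":0.306,"dz":-0.077,"claw":0.085},{"rx":0,"ry":0,"rz":100,"dx":0.336,"dy":0.306,"dz":-0.077,"claw":0.085},{"rx":0,"ry":0,"rz":100,"dx":0.336,"dy":0.306,"dz":-0.077,"claw":0.085},{"rx":0,"ry":0,"rz":100,"dx":0.336,"dy":0.306,"dz":-0.077,"claw":0.085},{"rx":0,"ry":0,"rz":100,"dx":0.336,"dy":0.306,"dz":-0.077,"claw":0.085},{"rx":0,"ry":0,"rz":100,"dx":0.336,"dy":0.306,"dz":-0.077,"claw":0.085},{"rx":0,"ry":0,"rz":100,"dx":0.336,"dy":0.306,"dz":-0.077,"claw":0.085}]' 40; python3 - <<'E'
from h import *
st(); p,F=pick(back=.09); rel(p,F)
E
```

```text
time_s: 1.35
ee_pos: [0.4205, 0.1496, 0.33]
eef_rot: [1.528, -2.744, -0.0]
force: [0.1, 0.2, -0.3]
gripper_width: 0.0851
1.35 q [ 0.798 -0.347 -0.119 -0.    -1.8   -1.352] p [0.4205 0.1496 0.33  ] z [-0.001 -0.    -1.   ] y [-0.85   0.527  0.   ] F [ 0.1  0.2 -0.3] w 0.0851
rx,ry,rz [ 13.35 -29.07  48.11] dx,dy,dz [ 0.2575 -0.2164  0.0922]
```

```bash
python3 -m pendant '[{"rx":13.3,"ry":-29.1,"rz":48.1,"dx":0.257,"dy":-0.216,"dz":0.092,"claw":0.085},{"rx":13.3,"ry":-29.1,"rz":48.1,"dx":0.257,"dy":-0.216,"dz":0.092,"claw":0.085},{"rx":13.3,"ry":-29.1,"rz":48.1,"dx":0.257,"dy":-0.216,"dz":0.092,"claw":0.085},{"rx":13.3,"ry":-29.1,"rz":48.1,"dx":0.257,"dy":-0.216,"dz":0.092,"claw":0.085},{"rx":13.3,"ry":-29.1,"rz":48.1,"dx":0.257,"dy":-0.216,"dz":0.092,"claw":0.085},{"rx":13.3,"ry":-29.1,"rz":48.1,"dx":0.257,"dy":-0.216,"dz":0.092,"claw":0.085},{"rx":13.3,"ry":-29.1,"rz":48.1,"dx":0.257,"dy":-0.216,"dz":0.092,"claw":0.085},{"rx":13.3,"ry":-29.1,"rz":48.1,"dx":0.257,"dy":-0.216,"dz":0.092,"claw":0.085}]'; python3 - <<'E'
from h import *
st(); p,F=pick(back=.09); rel(p,F)
p,F=pick(); rel(p,F)
p,d=snapshot('side'); cv2.imwrite('pics/s1.png',p[:,:,::-1])
p,d=snapshot('top'); cv2.imwrite('pics/t1.png',p[:,:,::-1])
crop(p,270,150,400,300,4,'pics/t1c.png')
E
```

```text
time_s: 2.35
ee_pos: [0.4701, -0.1817, 0.2385]
eef_rot: [-0.207, 2.593, 0.059]
force: [0.1, 0.5, 0.2]
gripper_width: 0.0848
2.35 q [-0.043 -0.634 -0.519 -0.114 -1.156 -1.35 ] p [ 0.4701 -0.1817  0.2385] z [ 0.509  0.083 -0.857] y [-0.159  0.987  0.001] F [0.1 0.5 0.2] w 0.0848
rx,ry,rz [0.19 0.01 0.24] dx,dy,dz [ 0.0017 -0.0013 -0.0003]
rx,ry,rz [0.19 0.01 0.24] dx,dy,dz [ 0.0017 -0.0016  0.0897]
```

View pics/s1.png

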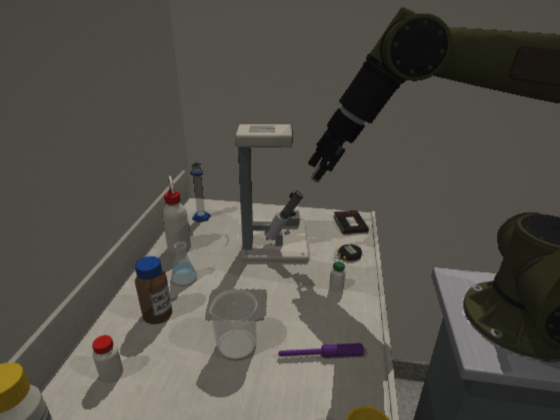

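View pics/t1c.png

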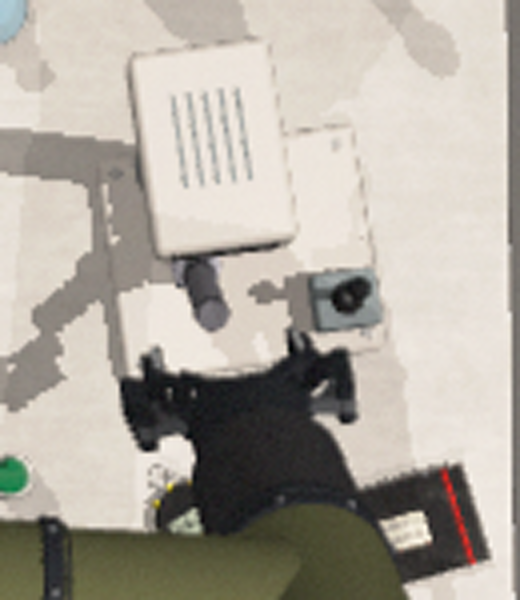

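```bash
python3 -m pendant '[{"rx":0,"ry":0,"rz":0,"dx":0.001,"dy":-0.001,"dz":0.04,"claw":0.085},{"rx":0,"ry":0,"rz":0,"dx":0.001,"dy":-0.001,"dz":0.07,"claw":0.085},{"rx":0,"ry":0,"rz":0,"dx":0.001,"dy":-0.001,"dz":0.09,"claw":0.085},{"rx":0,"ry":0,"rz":0,"dx":0.001,"dy":-0.001,"dz":0.09,"claw":0.085}]'; python3 - <<'E'
from h import *
st(); p,F=pick(); rel(p,F)
p,d=snapshot('side'); crop(p,240,120,380,250,5,'pics/s2.png')
p,d=snapshot('top'); crop(p,270,180,400,300,5,'pics/t2.png')
E
```

```text
time_s: 2.95
ee_pos: [0.5152, -0.174, 0.1591]
eef_rot: [-0.21, 2.596, 0.061]
force: [0.7, 0.0, 1.3]
gripper_width: 0.0851
2.95 q [-0.017 -0.505 -0.585 -0.114 -0.963 -1.352] p [ 0.5152 -0.174   0.1591] z [ 0.506  0.084 -0.858] y [-0.162  0.987  0.002] F [0.7 0.  1.3] w 0.0851
rx,ry,rz [ 0.31 -0.14  0.33] dx,dy,dz [ 0.0001 -0.0019 -0.0019]
```

View pics/s2.png

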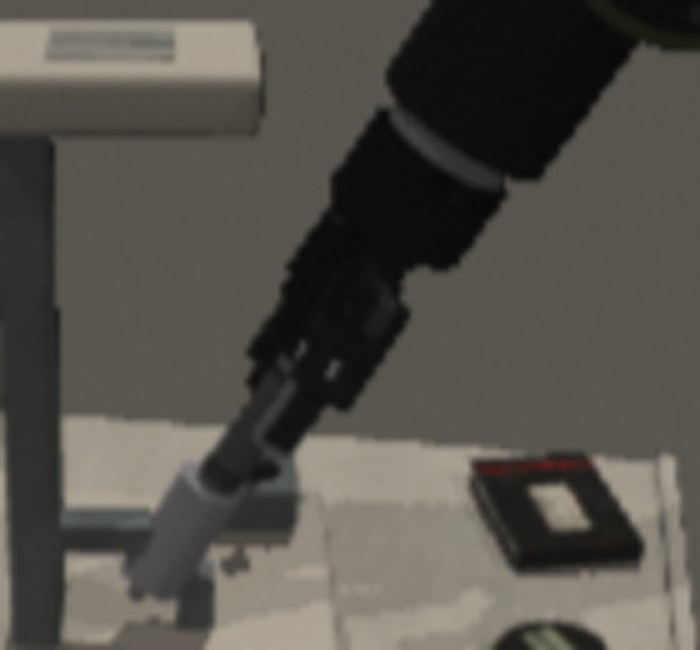

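View pics/t2.png

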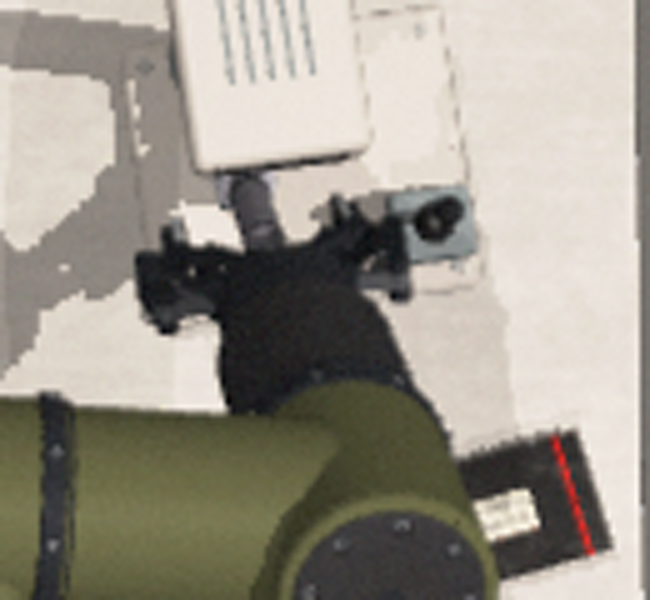

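```bash
python3 - <<'E'
from h import *
o=get_obs();C=R.from_rotvec(o['eef_rot']).as_matrix();p=o['ee_pos']
for l in([0,0,.003],[0,.043,.009],[0,-.043,.009],[0,0,-.017]):
    w=p+C@np.array(l); print(l,((proj('side',w)-[240,120])*5).round(),((proj('top',w)-[270,180])*5).round())
E
```

```text
[0, 0, 0.003] [272. 387.] [256. 223.]
[0, 0.043, 0.009] [269. 437.] [180. 229.]
[0, -0.043, 0.009] [262. 358.] [330. 208.]
[0, 0, -0.017] [293. 357.] [261. 238.]
```

```bash
python3 -m pendant '[{"rx":0,"ry":0,"rz":0,"dx":0.003,"dy":-0.001,"dz":0,"claw":0.085},{"rx":0,"ry":0,"rz":0,"dx":0.003,"dy":-0.001,"dz":0,"claw":0.02},{"rx":0,"ry":0,"rz":0,"dx":0.003,"dy":-0.001,"dz":0,"claw":0.02},{"rx":0,"ry":0,"rz":0,"dx":0.003,"dy":-0.001,"dz":0,"claw":0.02},{"rx":0,"ry":0,"rz":0,"dx":0.003,"dy":-0.001,"dz":0,"claw":0.015},{"rx":0,"ry":0,"rz":0,"dx":0.003,"dy":-0.001,"dz":0,"claw":0.015}]' 40; python3 - <<'E'
from h import *
st()
p,d=snapshot('side'); crop(p,240,120,380,250,5,'pics/s3.png')
E
```

```text
time_s: 3.8
ee_pos: [0.5129, -0.1771, 0.1594]
eef_rot: [-0.207, 2.593, 0.058]
force: [-0.7, -0.1, 1.0]
gripper_width: 0.0231
3.8 q [-0.025 -0.511 -0.588 -0.116 -0.963 -1.346] p [ 0.5129 -0.1771  0.1594] z [ 0.509  0.082 -0.857] y [-0.159  0.987  0.001] F [-0.7 -0.1  1. ] w 0.0231
```

View pics/s3.png

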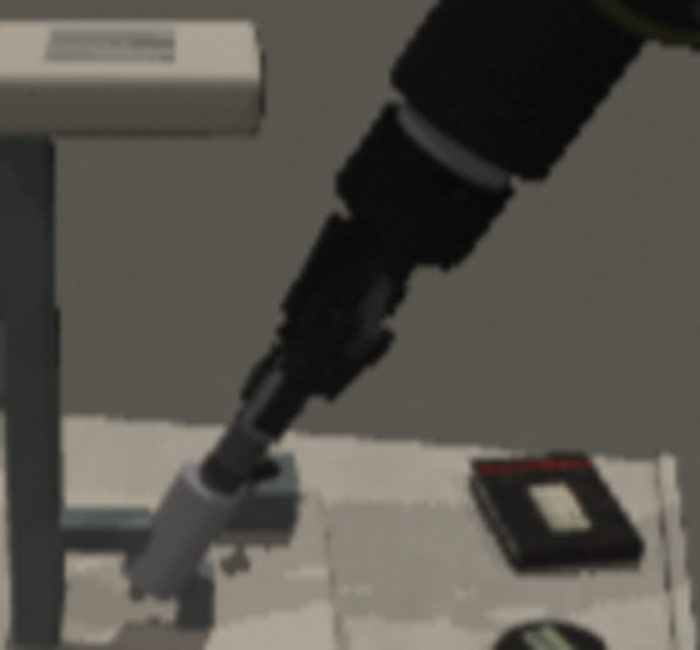

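```bash
python3 -m pendant '[{"rx":0,"ry":0,"rz":0,"dx":0,"dy":0,"dz":-0.01,"claw":0.015},{"rx":0,"ry":0,"rz":0,"dx":0,"dy":0,"dz":-0.025,"claw":0.015},{"rx":0,"ry":0,"rz":0,"dx":0,"dy":0,"dz":-0.045,"claw":0.015},{"rx":0,"ry":0,"rz":0,"dx":0,"dy":0,"dz":-0.065,"claw":0.015},{"rx":0,"ry":0,"rz":0,"dx":0,"dy":0,"dz":-0.085,"claw":0.015},{"rx":0,"ry":0,"rz":0,"dx":0,"dy":0,"dz":-0.105,"claw":0.015},{"rx":0,"ry":0,"rz":0,"dx":0,"dy":0,"dz":-0.115,"claw":0.015},{"rx":0,"ry":0,"rz":0,"dx":0,"dy":0,"dz":-0.115,"claw":0.015}]'; python3 - <<'E'
from h import *
st()
p,d=snapshot('side'); crop(p,240,80,400,250,4,'pics/s4.png')
p,d=snapshot('top'); crop(p,270,180,400,300,5,'pics/t4.png')
E
```

```text
time_s: 4.85
ee_pos: [0.4542, -0.1865, 0.2587]
eef_rot: [-0.207, 2.591, 0.058]
force: [-0.2, -0.0, -1.0]
gripper_width: 0.023
4.85 q [-0.062 -0.664 -0.497 -0.122 -1.208 -1.337] p [ 0.4542 -0.1865  0.2587] z [ 0.51   0.082 -0.856] y [-0.159  0.987  0.001] F [-0.2 -0.  -1. ] w 0.023
```

View pics/s4.png

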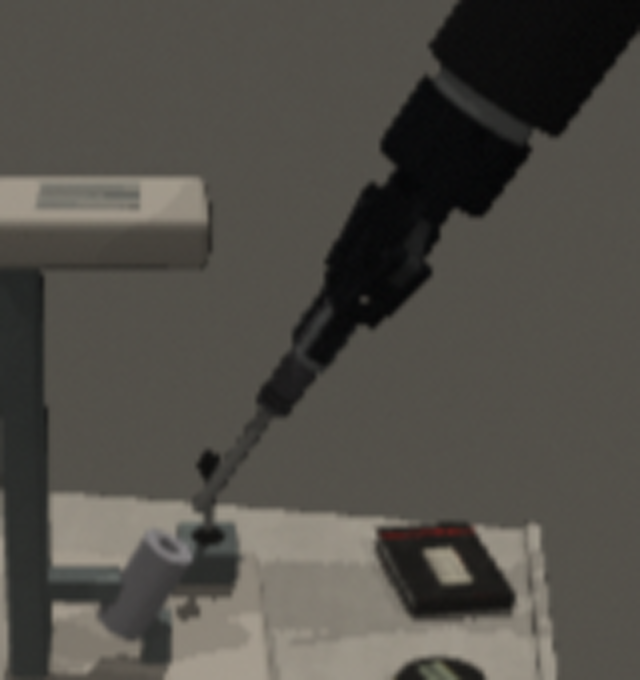

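View pics/t4.png

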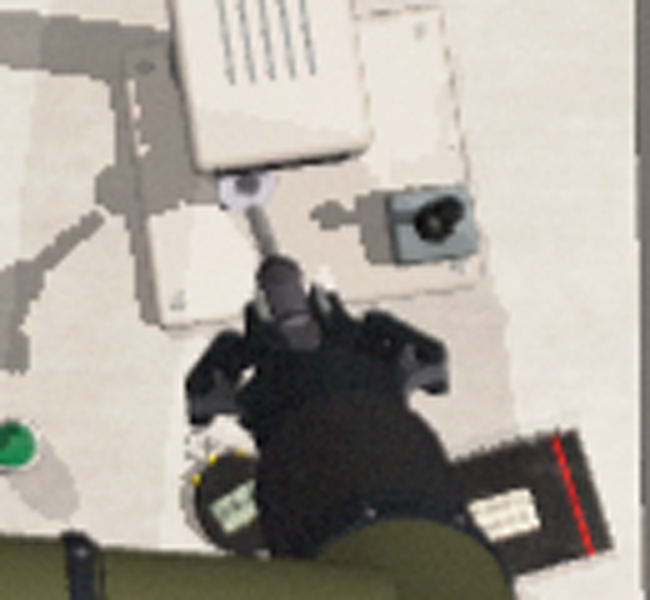

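```bash
python3 - <<'E'
from h import *
o=get_obs();C=R.from_rotvec(o['eef_rot']).as_matrix();p=o['ee_pos']
w,e=tri((240+205/4,80+504/4),(270+252/5,180+207/5));print(w,e,C.T@(w-p))
# handle underside centre
w,e=tri((240+273/4,80+405/4),(270+275/5,180+268/5));print(w,e,C.T@(w-p))
E
```

```text
[ 0.52700093 -0.17389464  0.134187  ] 0.005095583005646942 [-7.86736814e-05  4.81177691e-04  1.43222420e-01]
[ 0.48573007 -0.18178362  0.20403722] 0.0028561068050445846 [-3.40003185e-05 -6.41379319e-04  6.17159057e-02]
```

```bash
cat >> h.py <<'E'
B=np.array([.5877,.1776,0])
def place(back,lean=20,off=.020,az=17,ztip=.005,L=.145):
    u=np.array([np.cos(np.radians(az)),np.sin(np.radians(az)),0]);a=np.radians(lean)
    z=np.array([0,0,-1])*np.cos(a)+u*np.sin(a)
    tip=B+u*off+[0,0,ztip]
    return tip-z*(L+back),frame(z,[-u[1],u[0],0])
E
python3 - <<'E'
from h import *
p,F=place(.17);print(p);rel([.45,0,.31],F);rel(p,F)
E
```

```text
[0.50379732 0.15194838 0.30100318]
rx,ry,rz [-3.31 10.97 -7.14] dx,dy,dz [-0.049   0.1847 -0.0322]
rx,ry,rz [-3.31 10.97 -7.14] dx,dy,dz [-0.1105  0.3261  0.0155]
```

```bash
python3 -m pendant '[{"rx":-1,"ry":3,"rz":-2,"dx":-0.016,"dy":0.046,"dz":-0.015,"claw":0.015},{"rx":-2,"ry":6,"rz":-4,"dx":-0.032,"dy":0.092,"dz":-0.03,"claw":0.015},{"rx":-3,"ry":9,"rz":-6,"dx":-0.042,"dy":0.138,"dz":-0.032,"claw":0.015},{"rx":-3.3,"ry":11,"rz":-7.1,"dx":-0.049,"dy":0.184,"dz":-0.032,"claw":0.015},{"rx":-3.3,"ry":11,"rz":-7.1,"dx":-0.066,"dy":0.225,"dz":-0.02,"claw":0.015},{"rx":-3.3,"ry":11,"rz":-7.1,"dx":-0.085,"dy":0.27,"dz":-0.004,"claw":0.015},{"rx":-3.3,"ry":11,"rz":-7.1,"dx":-0.1,"dy":0.305,"dz":0.008,"claw":0.015},{"rx":-3.3,"ry":11,"rz":-7.1,"dx":-0.11,"dy":0.326,"dz":0.015,"claw":0.015},{"rx":-3.3,"ry":11,"rz":-7.1,"dx":-0.11,"dy":0.326,"dz":0.015,"claw":0.015},{"rx":-3.3,"ry":11,"rz":-7.1,"dx":-0.11,"dy":0.326,"dz":0.015,"claw":0.015}]'; python3 - <<'E'
from h import *
st(); p,F=place(.17);rel(p,F)
p,d=snapshot('side'); crop(p,150,200,350,370,4,'pics/s5.png')
p,d=snapshot('top'); crop(p,160,160,290,280,5,'pics/t5.png')
for b in(.17,.1,0):
    p,F=place(b);t=p+F[:,2]*.145;print(t,(proj('side',t)-[150,200])*4,(proj('top',t)-[160,160])*5)
E
```

```text
time_s: 6.2
ee_pos: [0.5031, 0.1514, 0.3012]
eef_rot: [-0.413, 2.766, 0.071]
force: [0.4, 0.5, -1.5]
gripper_width: 0.0232
6.2 q [ 0.779 -0.461 -0.347  0.163 -1.377 -2.06 ] p [0.5031 0.1514 0.3012] z [ 0.327  0.099 -0.94 ] y [-0.292  0.956 -0.001] F [ 0.4  0.5 -1.5] w 0.0232
rx,ry,rz [-0.07 -0.05 -0.01] dx,dy,dz [-0.0007  0.0004  0.0005]
[0.55122326 0.16644794 0.16474775] [413.74584397 317.06613348] [204.0038796  249.47272636]
[0.57411855 0.17344773 0.09896926] [366.71578919 430.24389433] [213.17778916 228.08049736]
[0.6068261  0.18344743 0.005     ] [305.7534972  576.94956449] [224.86548788 200.82647595]
```

View pics/s5.png

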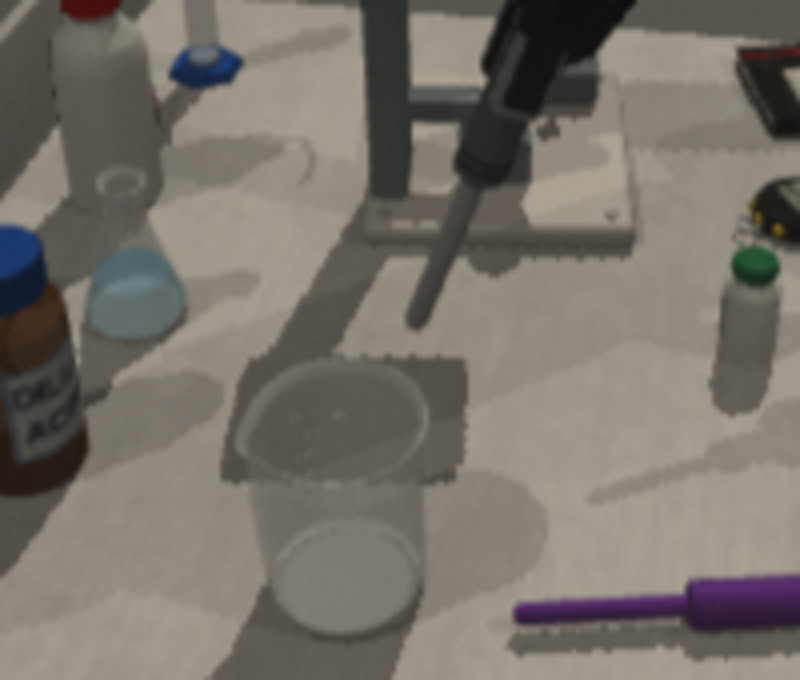

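View pics/t5.png

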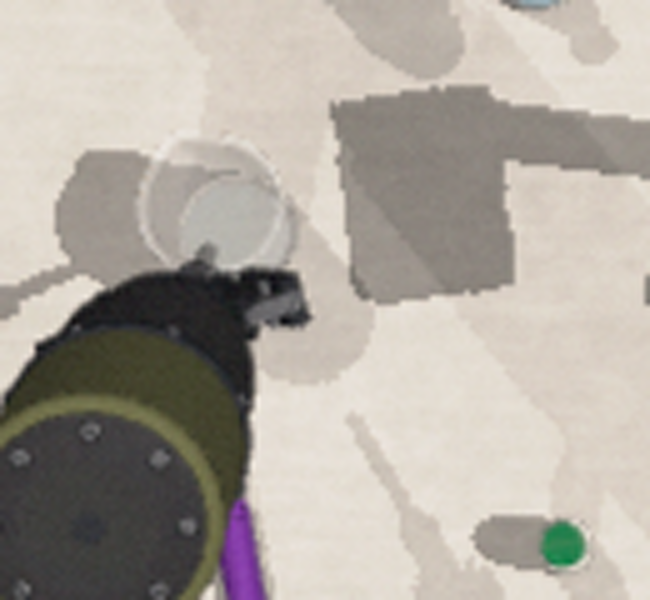

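```bash
python3 -m pendant '[{"rx":0,"ry":0,"rz":0,"dx":0,"dy":0,"dz":0.03,"claw":0.015},{"rx":0,"ry":0,"rz":0,"dx":0,"dy":0,"dz":0.06,"claw":0.015},{"rx":0,"ry":0,"rz":0,"dx":0,"dy":0,"dz":0.09,"claw":0.015},{"rx":0,"ry":0,"rz":0,"dx":0,"dy":0,"dz":0.12,"claw":0.015},{"rx":0,"ry":0,"rz":0,"dx":0,"dy":0,"dz":0.145,"claw":0.015},{"rx":0,"ry":0,"rz":0,"dx":0,"dy":0,"dz":0.158,"claw":0.015},{"rx":0,"ry":0,"rz":0,"dx":0,"dy":0,"dz":0.158,"claw":0.015}]'; python3 - <<'E'
from h import *
st(); p,F=place(0);rel(p,F)
p,d=snapshot('side'); crop(p,150,200,350,370,4,'pics/s6.png')
p,d=snapshot('top'); crop(p,160,160,290,280,5,'pics/t6.png')
E
```

```text
time_s: 7.18
ee_pos: [0.5549, 0.1667, 0.1529]
eef_rot: [-0.412, 2.766, 0.071]
force: [0.3, -0.1, 0.3]
gripper_width: 0.0231
7.17 q [ 0.718 -0.306 -0.503  0.162 -1.06  -2.051] p [0.5549 0.1667 0.1529] z [ 0.327  0.098 -0.94 ] y [-0.291  0.957 -0.001] F [ 0.3 -0.1  0.3] w 0.0231
rx,ry,rz [-0.08 -0.04 -0.06] dx,dy,dz [-0.0007  0.0009  0.0127]
```

View pics/s6.png

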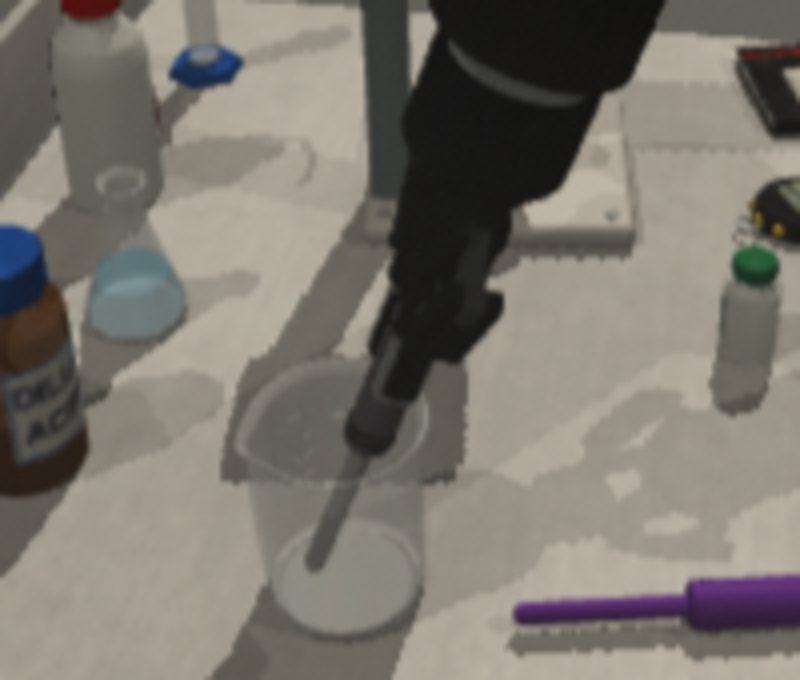

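View pics/t6.png

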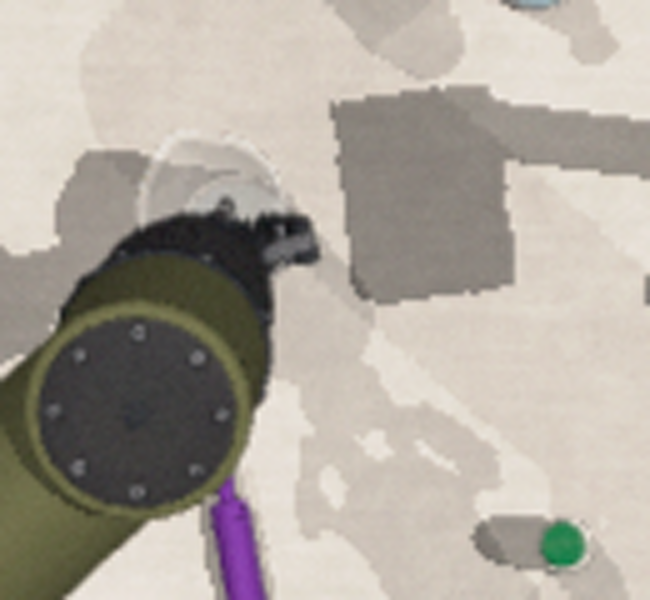

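```bash
python3 -m pendant '[{"rx":0,"ry":0,"rz":0,"dx":0,"dy":0,"dz":0.006,"claw":0.015},{"rx":0,"ry":0,"rz":0,"dx":0,"dy":0,"dz":0.010,"claw":0.015},{"rx":0,"ry":0,"rz":0,"dx":0,"dy":0,"dz":0.0125,"claw":0.015},{"rx":0,"ry":0,"rz":0,"dx":0,"dy":0,"dz":0.0125,"claw":0.015}]'; python3 - <<'E'
from h import *
st()
E
python3 -m pendant '[{"rx":0,"ry":0,"rz":0,"dx":0,"dy":0,"dz":0.0015,"claw":0.015},{"rx":0,"ry":0,"rz":0,"dx":0,"dy":0,"dz":0.0015,"claw":0.015}]'
```

```text
time_s: 7.78
ee_pos: [0.5599, 0.1689, 0.1432]
eef_rot: [-0.412, 2.762, 0.073]
force: [0.3, 0.4, 3.0]
gripper_width: 0.0231
7.78 q [ 0.715 -0.289 -0.509  0.165 -1.032 -2.051] p [0.5599 0.1689 0.1432] z [ 0.33   0.1   -0.939] y [-0.292  0.956 -0.   ] F [0.3 0.4 3. ] w 0.0231
time_s: 8.02
ee_pos: [0.5607, 0.169, 0.1431]
eef_rot: [-0.412, 2.76, 0.073]
force: [-3.6, -2.4, 9.7]
gripper_width: 0.0229
```

```bash
python3 -m pendant '[{"rx":0,"ry":0,"rz":0,"dx":0,"dy":0,"dz":-0.0015,"claw":0.015},{"rx":0,"ry":0,"rz":0,"dx":0,"dy":0,"dz":-0.0015,"claw":0.015}]' 20;  python3 -m pendant '[{"rx":0,"ry":0,"rz":0,"dx":0,"dy":0,"dz":0,"claw":0.03},{"rx":0,"ry":0,"rz":0,"dx":0,"dy":0,"dz":0,"claw":0.045},{"rx":0,"ry":0,"rz":0,"dx":0,"dy":0,"dz":0,"claw":0.045},{"rx":0,"ry":0,"rz":0,"dx":0,"dy":0,"dz":0,"claw":0.045}]';python3 - <<'E'
from h import *
st()
p,d=snapshot('side'); crop(p,150,200,350,370,4,'pics/s7.png')
p,d=snapshot('top'); crop(p,160,160,290,280,5,'pics/t7.png')
E
```

```text
time_s: 8.28
ee_pos: [0.5598, 0.1688, 0.143]
eef_rot: [-0.412, 2.762, 0.073]
force: [-0.5, 0.4, 5.8]
gripper_width: 0.0228
time_s: 8.78
ee_pos: [0.5589, 0.1684, 0.1412]
eef_rot: [-0.412, 2.765, 0.072]
force: [-0.0, -0.9, -0.3]
gripper_width: 0.0451
8.78 q [ 0.715 -0.288 -0.511  0.163 -1.033 -2.051] p [0.5589 0.1684 0.1412] z [ 0.327  0.099 -0.94 ] y [-0.292  0.957 -0.001] F [-0.  -0.9 -0.3] w 0.0451
```

View pics/s7.png

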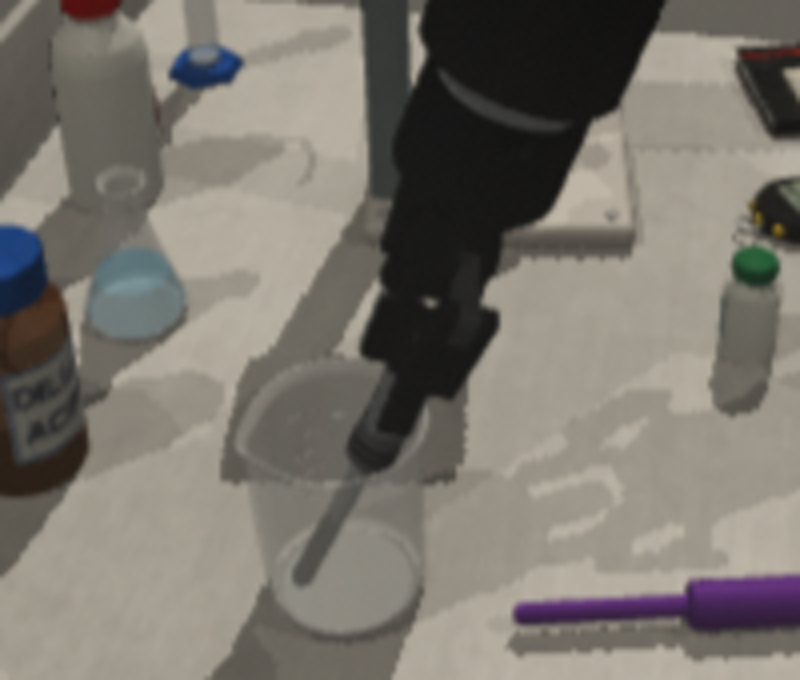

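View pics/t7.png

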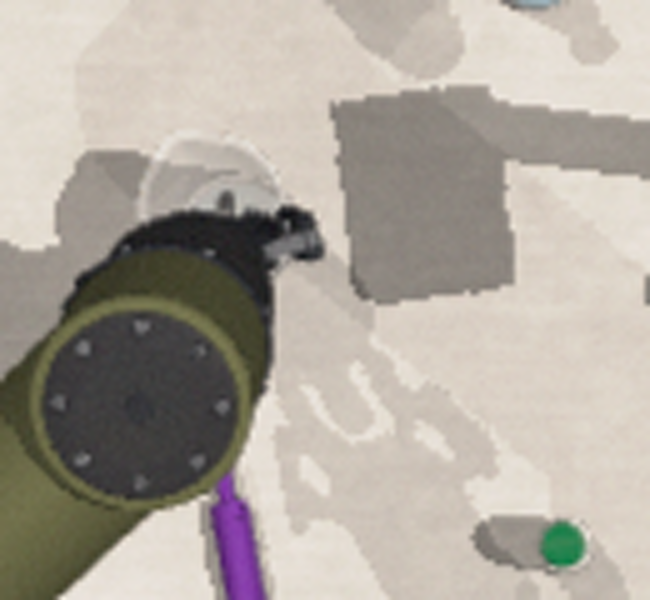

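```bash
python3 -m pendant '[{"rx":0,"ry":0,"rz":0,"dx":0,"dy":0,"dz":-0.02,"claw":0.045},{"rx":0,"ry":0,"rz":0,"dx":0,"dy":0,"dz":-0.05,"claw":0.045},{"rx":0,"ry":0,"rz":0,"dx":0,"dy":0,"dz":-0.09,"claw":0.045},{"rx":0,"ry":0,"rz":0,"dx":0,"dy":0,"dz":-0.14,"claw":0.045},{"rx":0,"ry":0,"rz":0,"dx":0,"dy":0,"dz":-0.17,"claw":0.0},{"rx":0,"ry":0,"rz":0,"dx":0,"dy":0,"dz":-0.17,"claw":0.0}]';python3 - <<'E'
from h import *
st()
p,d=snapshot('side'); crop(p,150,200,350,370,4,'pics/s8.png')
p,d=snapshot('top'); cv2.imwrite('pics/t8.png',p[:,:,::-1])
E
```

```text
time_s: 9.62
ee_pos: [0.5037, 0.1518, 0.305]
eef_rot: [-0.411, 2.759, 0.076]
force: [-0.6, 0.1, -1.0]
gripper_width: 0.009
9.62 q [ 0.779 -0.463 -0.343  0.164 -1.376 -2.06 ] p [0.5037 0.1518 0.305 ] z [ 0.332  0.103 -0.938] y [-0.292  0.956  0.001] F [-0.6  0.1 -1. ] w 0.009
```

View pics/s8.png

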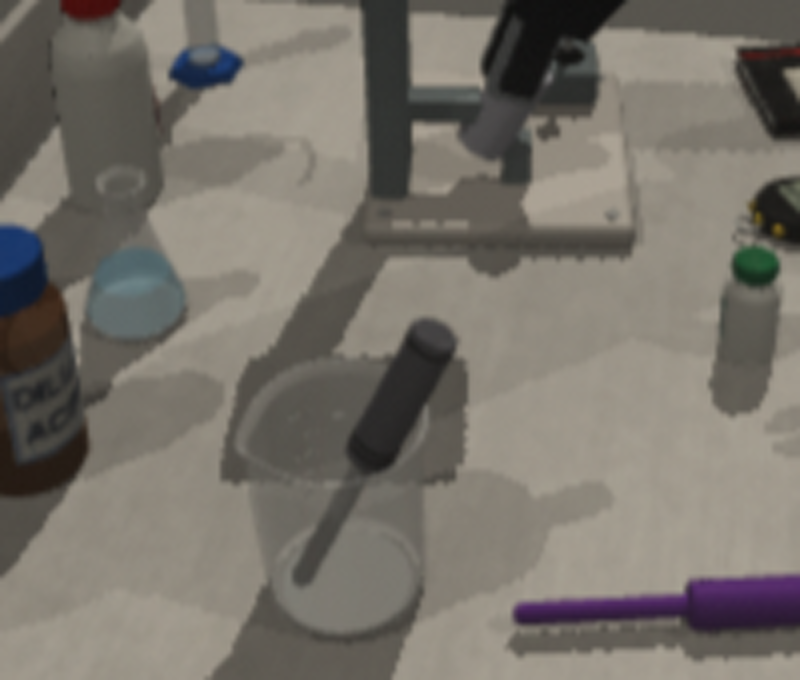

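View pics/t8.png

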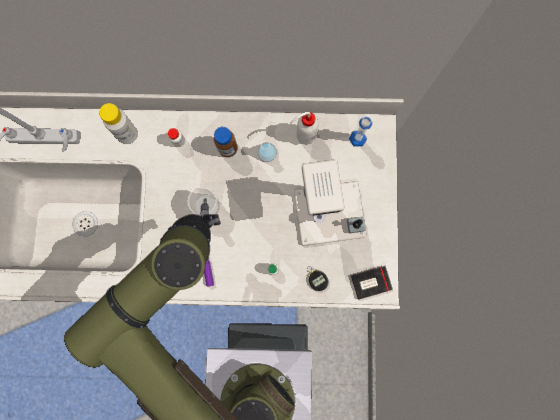

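```bash
cat >> h.py <<'E'
def lev(y,back=0,lean=25,ahead=.007):
    Rz,o=dock();a=np.radians(lean);z=Rz@np.array([np.sin(a),0,-np.cos(a)])
    return Rz@np.array([-.05,y,.107])+o-z*(ahead+back),frame(z,Rz[:,1])
E
python3 - <<'E'
from h import *
p,F=lev(-.17,.12);print(p);rel([.42,-.05,.32],F);rel([.42,-.27,.3],F);rel(p,F)
p,F=lev(-.17);print(p)
E
```

```text
[ 0.49107186 -0.35178005  0.22210109]
rx,ry,rz [ 3.1  -4.99  7.5 ] dx,dy,dz [ 0.1237 -0.1687 -0.0653]
rx,ry,rz [ 3.1  -4.99  7.5 ] dx,dy,dz [ 0.1909 -0.3791 -0.0684]
rx,ry,rz [ 3.1  -4.99  7.5 ] dx,dy,dz [ 0.1761 -0.4781  0.0199]
[ 0.54118106 -0.34396992  0.11334415]
```

```bash
python3 -m pendant '[{"rx":1,"ry":-2,"rz":3,"dx":0.04,"dy":-0.044,"dz":-0.02,"claw":0},{"rx":2,"ry":-4,"rz":6,"dx":0.08,"dy":-0.088,"dz":-0.04,"claw":0},{"rx":3,"ry":-5,"rz":7.5,"dx":0.11,"dy":-0.132,"dz":-0.065,"claw":0},{"rx":3,"ry":-5,"rz":7.5,"dx":0.124,"dy":-0.169,"dz":-0.065,"claw":0},{"rx":3,"ry":-5,"rz":7.5,"dx":0.145,"dy":-0.225,"dz":-0.066,"claw":0},{"rx":3,"ry":-5,"rz":7.5,"dx":0.165,"dy":-0.28,"dz":-0.067,"claw":0},{"rx":3,"ry":-5,"rz":7.5,"dx":0.18,"dy":-0.335,"dz":-0.068,"claw":0},{"rx":3,"ry":-5,"rz":7.5,"dx":0.191,"dy":-0.38,"dz":-0.068,"claw":0},{"rx":3,"ry":-5,"rz":7.5,"dx":0.185,"dy":-0.42,"dz":-0.04,"claw":0},{"rx":3,"ry":-5,"rz":7.5,"dx":0.18,"dy":-0.455,"dz":-0.01,"claw":0},{"rx":3,"ry":-5,"rz":7.5,"dx":0.176,"dy":-0.478,"dz":0.02,"claw":0},{"rx":3,"ry":-5,"rz":7.5,"dx":0.176,"dy":-0.478,"dz":0.02,"claw":0},{"rx":3,"ry":-5,"rz":7.5,"dx":0.176,"dy":-0.478,"dz":0.02,"claw":0}]';python3 - <<'E'
from h import *
st();p,F=lev(-.17,.12);rel(p,F);p,F=lev(-.17);rel(p,F)
p,d=snapshot('side'); crop(p,200,80,360,240,4,'pics/s9.png')
p,d=snapshot('top'); crop(p,290,180,400,290,5,'pics/t9.png')
E
```

```text
time_s: 11.35
ee_pos: [0.4909, -0.3519, 0.2222]
eef_rot: [-0.209, 2.699, 0.048]
force: [-0.1, 0.1, 0.8]
gripper_width: -0.0005
11.35 q [-0.432 -0.185 -0.152 -0.25  -1.245 -0.947] p [ 0.4909 -0.3519  0.2222] z [ 0.417  0.066 -0.907] y [-0.154  0.988  0.001] F [-0.1  0.1  0.8] w -0.0005
rx,ry,rz [ 0.08 -0.04 -0.03] dx,dy,dz [-0.0001  0.0001  0.0002]
rx,ry,rz [ 0.08 -0.04 -0.03] dx,dy,dz [-0.0002 -0.      0.1202]
```

View pics/s9.png

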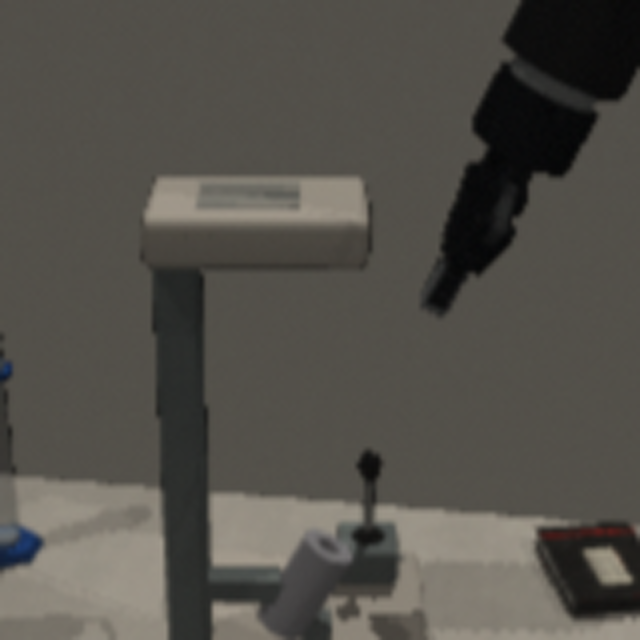

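View pics/t9.png

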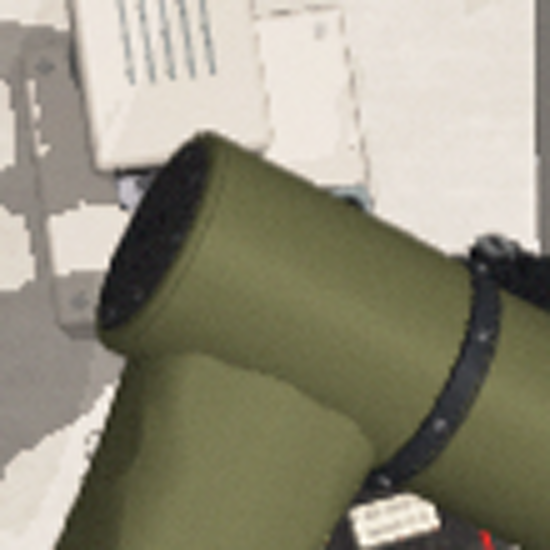

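```bash
python3 - <<'E'
from h import *
p,d=snapshot('top')
for uv in((333,210),(325,240),(345,225),(370,240),(312,225)):print(uv,dp('top',d,*uv).round(3))
print('head corner',)
Rz,o=dock();print(Rz@np.array([-.04,.045,.34])+o,Rz@np.array([-.04,-.045,.34])+o)
print(tri((292.3,196),(359.4,221.6)))
E
```

```text
(333, 210) [ 0.489 -0.164  0.613]
(325, 240) [ 0.431 -0.149  0.619]
(345, 225) [ 0.46  -0.186  0.617]
(370, 240) [ 0.434 -0.235  0.607]
(312, 225) [ 0.533 -0.156  0.021]
head corner
[ 0.52087418 -0.12953917  0.34      ] [ 0.53473444 -0.2184655   0.34      ]
(array([ 0.53551337, -0.29049388,  0.1024106 ]), np.float64(0.00013529103277947927))
```

```bash
python3 -m pendant '[{"rx":0,"ry":0,"rz":0,"dx":0,"dy":0,"dz":0.03,"claw":0},{"rx":0,"ry":0,"rz":0,"dx":0,"dy":0,"dz":0.06,"claw":0},{"rx":0,"ry":0,"rz":0,"dx":0,"dy":0,"dz":0.09,"claw":0},{"rx":0,"ry":0,"rz":0,"dx":0,"dy":0,"dz":0.11,"claw":0},{"rx":0,"ry":0,"rz":0,"dx":0,"dy":0,"dz":0.12,"claw":0},{"rx":0,"ry":0,"rz":0,"dx":0,"dy":0,"dz":0.12,"claw":0}]';python3 - <<'E'
from h import *
st();p,F=lev(-.17);rel(p,F)
p,d=snapshot('side'); crop(p,260,160,340,240,7,'pics/s10.png')
p,d=snapshot('top'); 
for uv in((333,210),(325,230),(345,215)):print(uv,dp('top',d,*uv).round(3))
E
```

```text
time_s: 12.25
ee_pos: [0.5414, -0.3438, 0.114]
eef_rot: [-0.21, 2.698, 0.048]
force: [-0.8, -0.6, 0.2]
gripper_width: 0.0001
12.25 q [-0.377 -0.056 -0.231 -0.255 -1.028 -0.947] p [ 0.5414 -0.3438  0.114 ] z [ 0.418  0.066 -0.906] y [-0.155  0.988  0.001] F [-0.8 -0.6  0.2] w 0.0001
rx,ry,rz [0.07 0.02 0.01] dx,dy,dz [ 0.0005 -0.0001  0.0005]
(333, 210) [ 0.504 -0.174  0.514]
(325, 230) [ 0.463 -0.158  0.505]
(345, 215) [ 0.495 -0.2    0.504]
```

View pics/s10.png

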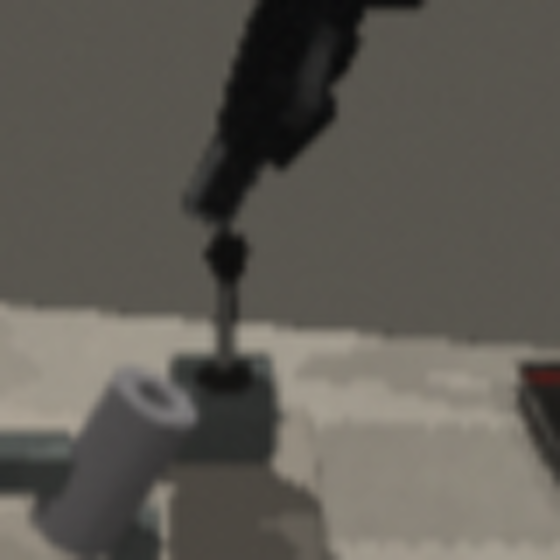

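```bash
python3 - <<'E'
from h import *
o=get_obs();C=R.from_rotvec(o['eef_rot']).as_matrix();p=o['ee_pos'];Rz,od=dock()
print((proj('side',p+C[:,2]*.022)-[260,160])*7)
print((proj('side',Rz@np.array([-.05,-.115,.107])+od)-[260,160])*7)
q=p+Rz[:,1]*.032
print((proj('side',q+C[:,2]*.022)-[260,160])*7,(proj('side',q-C[:,2]*.02)-[260,160])*7)
E
```

```text
[205.16539137 208.48588093]
[225.51917683 243.4844057 ]
[207.02891881 242.5554437 ] [252.09639144 160.81929624]
```

```bash
python3 -m pendant '[{"rx":0,"ry":0,"rz":0,"dx":0.006,"dy":0,"dz":0.005,"claw":0},{"rx":0,"ry":0,"rz":0,"dx":0.006,"dy":0.012,"dz":0.005,"claw":0},{"rx":0,"ry":0,"rz":0,"dx":0.006,"dy":0.022,"dz":0.005,"claw":0},{"rx":0,"ry":0,"rz":0,"dx":0.006,"dy":0.03,"dz":0.005,"claw":0},{"rx":0,"ry":0,"rz":0,"dx":0.006,"dy":0.036,"dz":0.005,"claw":0},{"rx":0,"ry":0,"rz":0,"dx":0.006,"dy":0.04,"dz":0.005,"claw":0},{"rx":0,"ry":0,"rz":0,"dx":0.006,"dy":0.04,"dz":0.005,"claw":0}]';python3 - <<'E'
from h import *
st();p,F=lev(-.13);rel(p,F)
p,d=snapshot('side'); crop(p,260,160,340,240,7,'pics/s11.png')
E
```

```text
time_s: 13.22
ee_pos: [0.532, -0.3048, 0.1072]
eef_rot: [-0.21, 2.697, 0.048]
force: [1.1, -0.8, 0.2]
gripper_width: 0.0002
13.22 q [-0.307 -0.142 -0.333 -0.228 -0.996 -1.022] p [ 0.532  -0.3048  0.1072] z [ 0.418  0.066 -0.906] y [-0.155  0.988  0.001] F [ 1.1 -0.8  0.2] w 0.0002
rx,ry,rz [0.05 0.05 0.02] dx,dy,dz [-0.0053 -0.0001 -0.0043]
```

View pics/s11.png

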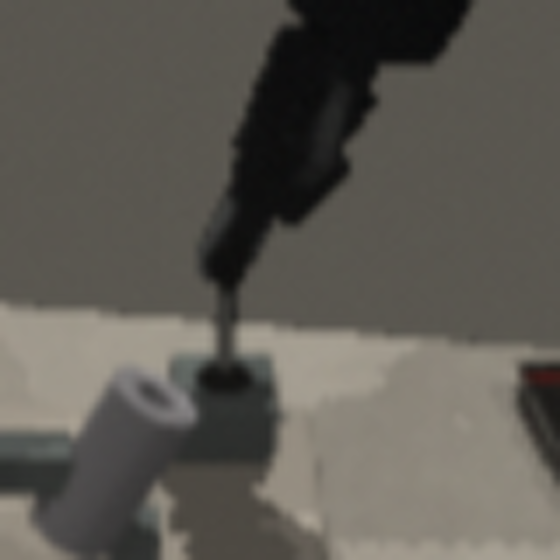

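```bash
python3 -m pendant '[{"rx":0,"ry":0,"rz":0,"dx":0,"dy":0.004,"dz":0,"claw":0},{"rx":0,"ry":0,"rz":0,"dx":0,"dy":0.008,"dz":0,"claw":0},{"rx":0,"ry":0,"rz":0,"dx":0,"dy":0.012,"dz":0,"claw":0},{"rx":0,"ry":0,"rz":0,"dx":0,"dy":0.016,"dz":0,"claw":0},{"rx":0,"ry":0,"rz":0,"dx":0,"dy":0.016,"dz":0,"claw":0}]';python3 - <<'E'
from h import *
st();
p,d=snapshot('side'); crop(p,260,160,340,240,7,'pics/s12.png')
Rz,o=dock()
for th in(0,.2,.3,.4,.5):
    print(th,[((proj('side',Rz@np.array([-.05,-.115+r*np.sin(th),.045+r*np.cos(th)])+o)-[260,160])*7).round() for r in(0,.03,.062)])
E
```

```text
time_s: 13.9
ee_pos: [0.529, -0.2888, 0.1063]
eef_rot: [-0.21, 2.699, 0.048]
force: [0.3, -3.4, -2.8]
gripper_width: 0.0002
13.9 q [-0.275 -0.176 -0.369 -0.214 -0.988 -1.058] p [ 0.529  -0.2888  0.1063] z [ 0.417  0.067 -0.907] y [-0.155  0.988  0.001] F [ 0.3 -3.4 -2.8] w 0.0002
0 [array([222., 374.]), array([224., 312.]), array([226., 243.])]
0.2 [array([222., 374.]), array([224., 320.]), array([226., 260.])]
0.3 [array([222., 374.]), array([224., 325.]), array([227., 270.])]
0.4 [array([222., 374.]), array([224., 330.]), array([227., 282.])]
0.5 [array([222., 374.]), array([225., 336.]), array([227., 294.])]
```

View pics/s12.png

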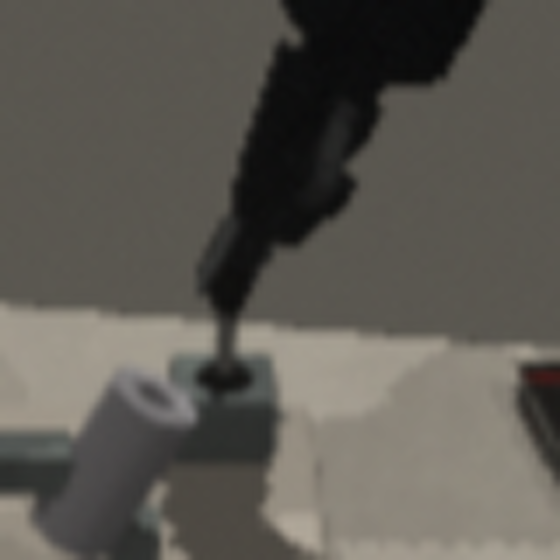

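```bash
python3 -m pendant '[{"rx":0,"ry":0,"rz":0,"dx":0,"dy":0.0015,"dz":0,"claw":0},{"rx":0,"ry":0,"rz":0,"dx":0,"dy":0.0015,"dz":0,"claw":0},{"rx":0,"ry":0,"rz":0,"dx":0,"dy":0.0015,"dz":0,"claw":0},{"rx":0,"ry":0,"rz":0,"dx":0,"dy":0.0015,"dz":0,"claw":0}]'; python3 - <<'E'
from h import *
for i in range(5):
    o=get_obs();print(o['force'].round(2))
    p,d=snapshot('top')
crop(p,300,190,390,260,6,'pics/t13.png')
E
python3 -m pendant '[{"rx":0,"ry":0,"rz":0,"dx":0,"dy":0,"dz":0,"claw":0},{"rx":0,"ry":0,"rz":0,"dx":0,"dy":0,"dz":0,"claw":0}]'
```

```text
time_s: 14.45
ee_pos: [0.5291, -0.2877, 0.1067]
eef_rot: [-0.209, 2.698, 0.048]
force: [0.7, -3.8, -3.0]
gripper_width: 0.0
[ 0.66 -3.77 -2.98]
[-0.06 -3.85 -3.16]
[-0.04 -4.59 -3.27]
[-0.36 -4.52 -2.96]
[-0.08 -3.78 -2.98]
time_s: 14.95
ee_pos: [0.5292, -0.2876, 0.1069]
eef_rot: [-0.209, 2.698, 0.048]
force: [-0.8, -4.5, -2.8]
gripper_width: 0.0
```

View pics/t13.png

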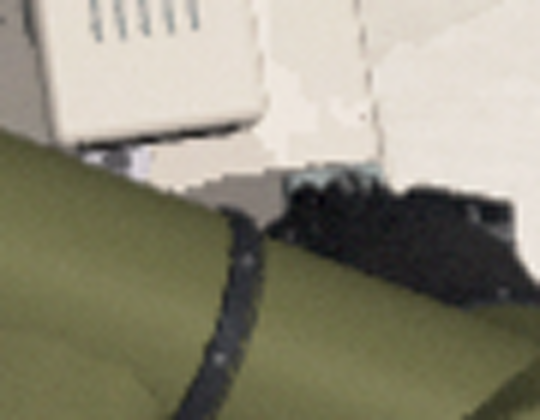

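```bash
python3 -m pendant '[{"rx":0,"ry":0,"rz":0,"dx":0,"dy":0.001,"dz":0,"claw":0},{"rx":0,"ry":0,"rz":0,"dx":0,"dy":0.002,"dz":0,"claw":0},{"rx":0,"ry":0,"rz":0,"dx":0,"dy":0.002,"dz":0,"claw":0},{"rx":0,"ry":0,"rz":0,"dx":0,"dy":0.002,"dz":0,"claw":0},{"rx":0,"ry":0,"rz":0,"dx":0,"dy":0.002,"dz":0,"claw":0}]'; python3 - <<'E'
from h import *
p,d=snapshot('side'); crop(p,260,160,340,240,7,'pics/s13.png'); st()
E
```

```text
time_s: 15.58
ee_pos: [0.529, -0.2856, 0.107]
eef_rot: [-0.209, 2.697, 0.048]
force: [1.0, -4.3, -2.5]
gripper_width: -0.0002
15.62 q [-0.268 -0.183 -0.376 -0.211 -0.986 -1.066] p [ 0.529  -0.2856  0.107 ] z [ 0.418  0.066 -0.906] y [-0.154  0.988  0.001] F [ 1.3 -4.9 -2.7] w -0.0002
```

View pics/s13.png

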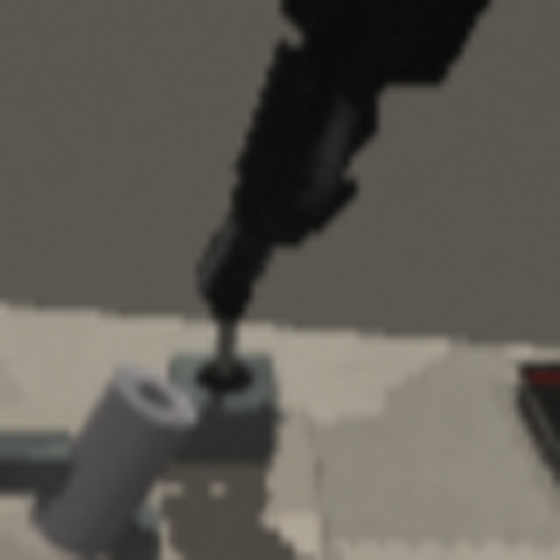

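```bash
python3 -m pendant '[{"rx":0,"ry":0,"rz":0,"dx":0,"dy":-0.015,"dz":0,"claw":0},{"rx":0,"ry":0,"rz":0,"dx":0,"dy":-0.035,"dz":0,"claw":0},{"rx":0,"ry":0,"rz":0,"dx":0,"dy":-0.055,"dz":0,"claw":0},{"rx":0,"ry":0,"rz":0,"dx":0,"dy":-0.065,"dz":0,"claw":0},{"rx":0,"ry":0,"rz":0,"dx":0,"dy":-0.065,"dz":-0.03,"claw":0},{"rx":0,"ry":0,"rz":0,"dx":0,"dy":-0.065,"dz":-0.08,"claw":0},{"rx":0,"ry":0,"rz":0,"dx":0,"dy":-0.065,"dz":-0.12,"claw":0},{"rx":0,"ry":0,"rz":0,"dx":0,"dy":-0.065,"dz":-0.12,"claw":0}]'; python3 - <<'E'
from h import *
st()
p,d=snapshot('side'); crop(p,180,120,340,240,5,'pics/s14.png');cv2.imwrite('pics/s14f.png',p[:,:,::-1])
p,d=snapshot('top');cv2.imwrite('pics/t14.png',p[:,:,::-1])
E
```

```text
time_s: 16.62
ee_pos: [0.4892, -0.359, 0.2208]
eef_rot: [-0.209, 2.692, 0.042]
force: [0.4, 0.1, -0.1]
gripper_width: -0.0
16.62 q [-0.447 -0.18  -0.15  -0.256 -1.237 -0.929] p [ 0.4892 -0.359   0.2208] z [ 0.424  0.063 -0.904] y [-0.154  0.988 -0.004] F [ 0.4  0.1 -0.1] w -0.0
```

View pics/s14.png

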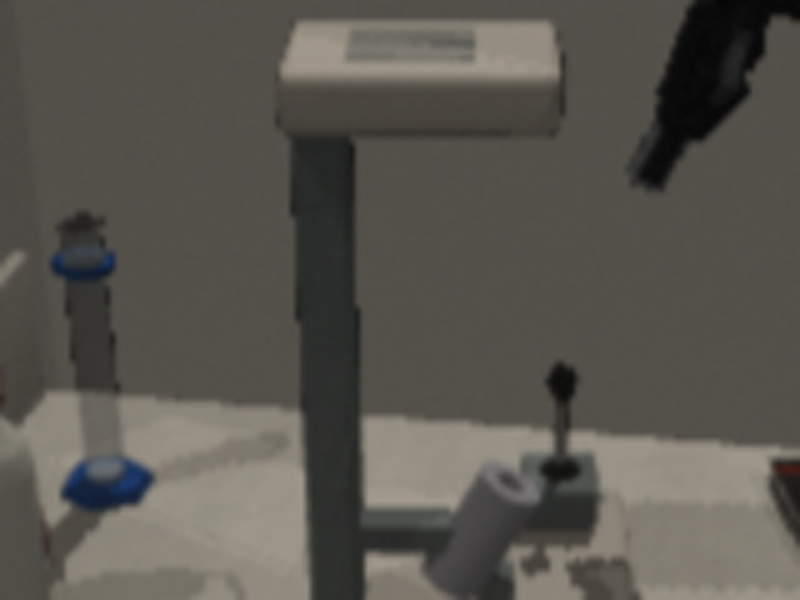

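View pics/s14f.png

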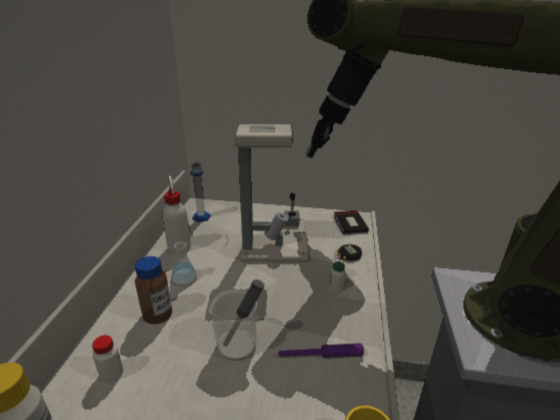

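View pics/t14.png

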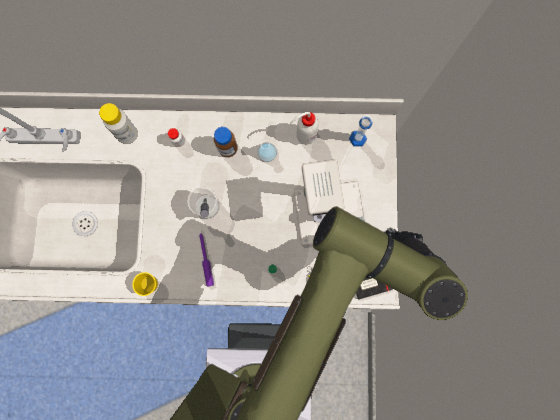

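```bash
python3 - <<'E'
from h import *
for n in('s10','s11','s12','s13'):
    g=cv2.imread(f'pics/{n}.png',0); c=g[200:360,221:233].mean(1)
    print(n,[int(x) for x in c[::8]])
Rz,o=dock();z=np.array([.418,.066,-.906])
for nm,p in(('11',[.532,-.3048,.1072]),('12',[.529,-.2888,.1063]),('13',[.529,-.2856,.107])):
    p=np.array(p)
    print(nm,'dock',((p-o)@Rz).round(4),[((proj('side',p+z*.022+Rz[:,1]*s+xx*np.array([-.9,-.14,-.42]))-[260,160])*7).round() for s in(-.0145,0,.0145) for xx in(0,.011)])
E
```

```text
s10 [16, 18, 30, 44, 36, 18, 13, 14, 13, 15, 27, 44, 51, 50, 50, 53, 63, 67, 67, 62]
s11 [52, 55, 51, 39, 26, 21, 16, 14, 14, 13, 15, 26, 43, 51, 50, 53, 63, 67, 67, 64]
s12 [76, 75, 62, 50, 47, 43, 35, 27, 19, 15, 15, 15, 14, 14, 26, 46, 58, 61, 63, 61]
s13 [77, 73, 61, 55, 49, 43, 36, 27, 21, 16, 15, 14, 14, 15, 16, 33, 55, 60, 61, 60]
11 dock [-0.056  -0.1299  0.1072] [array([214., 253.]), array([238., 263.]), array([215., 269.]), array([239., 279.]), array([216., 285.]), array([240., 295.])]
12 dock [-0.0565 -0.1136  0.1063] [array([217., 273.]), array([240., 283.]), array([218., 289.]), array([242., 299.]), array([219., 306.]), array([243., 316.])]
13 dock [-0.056  -0.1105  0.107 ] [array([216., 275.]), array([239., 285.]), array([217., 291.]), array([241., 301.]), array([218., 308.]), array([242., 318.])]
```

```bash
python3 - <<'E'
from h import *
print(get_obs()['time_s']); print(finish_job())
E
```

```text
16.725
the job is handed in; nothing more can be done
None
```

The job is handed in at 16.7 s of the 64 s allowed, with the probe in the beaker and the dock zeroed. No verdict was reported.

- **Probe:** I drew it out along its own axis and lowered it with a 20° lean until the tip touched the beaker floor. The touch reached about 10 N, and I eased back before opening the fingers. The last pictures show it tip down, leaning on the near rim, with the beaker where it was.
- **Lever:** I pushed it over with the closed fingers and held it for about 1.7 s, longer than the second asked for. I kept nudging it a few millimetres further during the hold. The side view, taken once the fingers were clear, shows it upright again with the knob back at pixel (292, 196).
- **Bystanders:** By eye, the bottle, flask and stopwatch are where they began. The arm hid the stopwatch from the top camera, so I checked it only in the side view.

**Checks that disagreed:** I could not measure the lever angle directly.
- The knob's edge in the side pictures gave about 0.35 rad at the start of the hold and 0.39 at the end.
- The force readings, noisy by about 0.5 N, gave about 0.28 rad at first, then 0.34 to 0.40.
- The picture puts the whole hold above the 0.3 rad needed. On force alone the first moments could have been just under it, leaving about 1.4 s above.
- The force also had a downward part of about 3 N. I took it to mean the finger bore on the underside of the knob.

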